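Dust off the calibration weight and set it on the balance

TASK

Stand the larger of the two steel weights upright in the middle of the round rubber pad under the air duster's nozzle, then give it a puff: press the duster's cap all the way down and let it spring back up. Then set the weight gently, upright, in the middle of the balance's pan and let go of it. Do not fire the duster unless the weight stands on the pad, do not drop the weight, and leave the smaller weight where it is.

Things in the scene. Friction and masses are not known exactly. Their poses are not given: they have to be found in the camera images.
- weight_large: The larger of two loose bright steel weights, 0.5 kg: upright cylinder 38 mm wide and 53 mm high, then a 16 mm neck and a 25 mm knob; 78 mm tall. Grip the cylinder about 40 mm up. Origin: centre of its underside, z up. Starts on a brown board (190x100x12 mm), 90 mm from the smaller weight, at either end; board left or right of the stand.
- weight_small: The smaller loose steel weight, same shape: 26.6 mm wide, 55 mm tall. Origin: centre of its underside. It stays on the board where it is.
- pad_top (a point): Centre of the upper face of the flat black rubber pad (64 mm wide, no rim) on the fixed grey stand, 20 mm above the table. x points level from the pad towards the duster can, y level to the side, z up. The nozzle's tip is about 97 mm along +x and 141 mm above it. Place and yaw of the stand vary.
- cap_top (a point): Centre of the flat top (34 mm wide) of the duster's white push cap, about 220 mm above the table. The can (66 mm wide) is clamped leaning 35 degrees from vertical, top towards the pad. z points out of the cap along the can's axis, up and towards the pad; y is level. Push along -z; the point moves with the cap. A thin nozzle tube leaves the cap towards the pad, 14 mm below its top.
- bar_mid (a point): Middle of the level steel guard bar (10 mm thick, 200 mm long along its y) that stands about 105 mm straight above the cap on two posts 100 mm to either side and 95 mm further back; fixed to the stand. It stops a gripper that comes straight down on the cap; the way in along the can's axis passes it with the bar about 65 mm off the axis.
- cap (a joint): How far the duster's cap is pushed in along the can's axis: 0 is up, 0.010 m is fully down on a hard stop. Sprung: 2 N to start, 6 N at the bottom; it comes back by itself.
- pan_top (a point): Centre of the upper face of the balance's flat round steel pan, 120 mm wide, 76 mm above the table, z up, y level to the side. The white balance (270x180 mm, display towards the robot) is fixed, left or right of the stand; its place and yaw vary.
Things that resemble listed ones, but are neither listed nor needed, are in the scene too. Leave any blue or yellow look-alike of the weight_large alone.

How it is judged:
By the outcome, as a careful person would: the job done as asked, in the order asked, and still so for the second after the job is handed in, with the robot touching nothing.
It also fails if it takes over 72 s, if anything falls off the work surface, if the arm or the gripper's body presses on something with over 40 N, if the wrist force passes 120 N, or if a joint passes its speed limit or range.

ROBOT

A 6-joint arm with a two-finger parallel gripper is mounted at the origin on the work surface. World frame = base frame: x ahead of the robot, y to its left, z up, the work surface at z = 0. Lengths are in m, angles in degrees, forces in N, time in s.
With the tool pointing down it reaches from about 0.3 to 0.75 m from the base axis. Payload 8.5 kg.
Tool frame: the origin (TCP) lies at the very end of the fingers, on their centre line; the grasp point (between the pads) lies 19 mm behind it; z points along the fingers, y is the line along which they close (so a half turn about z gives the same grasp; the last joint's range is limited). The gripper opens to 85 mm and grips with 20 to 120 N. Pads are 22 mm wide; open, the fingers measure 114 mm over their backs; the gripper's body (76 mm by 85 mm) begins 54 mm behind the grasp point. The pads swing forward as they close: fully open they stand 13 mm farther back than shut.
Start: joints at [-77.997, 21.807, 74.336, -0, 83.858, -12.336], TCP at [0.227, -0.501, 0.231] pointing down, gripper open.
Joint ranges: [-178.18, 178.18], [-50.72, 133.34], [12.68, 142.11], [-81.47, 261.47], [9.98, 163.14], [-165.26, 165.26]. Speed limits (degrees/s): [136.94, 136.94, 180, 180, 180, 180].

INTERFACE

Orientations are given as a 3x3 rotation matrix whose columns are the frame's x, y, z axes.
In Python, from rig import env gives the robot as it stands.
- The arm moves only by the tool move_arm, never from a script. Its argument "plan" is a list of rows, each a list of 7 numbers: the turn, a rotation vector about the tool's x, y, z in degrees, then the shift along the tool's x, y, z in cm, then the gripper command: -1 is shut, 1 is fully open, values between are in proportion. In form: [[ax, ay, az, tx, ty, tz, jaw], ...]. A call has 1 to 5 rows; each row is the pose to reach, as a shift and turn from the pose commanded when the call began, along the tool's axes at that moment; what a row does not reach only later rows make up. A row lasts 1/10 s, in which the tool goes at most 50 mm and 8.59 degrees, less where a joint would pass 70% of its speed; a pose out of reach is approached as far as the arm can. A call with a gripper value outside its range is refused whole. The fingers move at their own pace and stop on an object; "squeeze" is the grip in N (left out, the last holds). Time passes only in rows, so rows that repeat a pose let the fingers close. It gives the time, the measured TCP pose, the force, the opening and the grip force at its end, in the units of the state.
- env.observe(): the state, without advancing time (a new reading comes with each control period).
- env.get_image(name): name is "scene" or "top" or "wrist"; returns a dict with "color" (384x512x3 uint8, red, green, blue), "fov_y" (degrees; the focal length in pixels is half the picture's height over the tangent of half this angle, whatever the lens; pixels are square), "cx", "cy" (the principal point, pixels), "R" (3x3) and "t" (3): a world point X has camera coordinates R X + t. Camera axes: x right, y down, z forward; pixel columns grow to the right and rows downward; lengths in m; the calibration is good to about 2 mm. A picture is of the moment at which its call begins. There is no depth.
- env.close_job(): hands the job in; it is judged then, once.
Trained networks look in a picture, given as the dict that the camera call returned (one of the last four; its "shot" number tells which), for a name from the list of things; names that differ only in an ending like _2 or _b are one class to them, and where a whole thing is asked for, a point or a joint stands for the part that bears it (a point fixed in the world has none). Each returns a list of dicts, best first, with "conf" (0 to 1); they miss things now and then, are a little off and sometimes report something else, mostly with a low value. They report only what shows in the picture. A call takes as long as a camera call. They do not tell look-alikes from the thing itself.
- env.outline_of(target, picture): "mask" (384x512 bool, what is visible of it) and "bbox" ([centre column, centre row, width, height] in pixels, round what is visible of it).
- env.tip_of(target, picture): "pixel" ([column, row] in pixels: a listed point, or the origin of a listed thing).
The state is a dict: "time_s": time; "q": joint angles; "qvel": joint speeds; "joint_efforts": joint torques, N m; "position": TCP position; "tool_rot": TCP orientation; "ft_force": force on the tool from outside, world axes, zero at the start; "wrist_torque": the same for the moment, N m; "grip_width": finger opening in m; "gripper_force": force on a finger pad.
Only numpy, scipy, OpenCV 4.12 (cv2) and the standard library are available. Lean on these libraries where they do the work, as an engineer would, in place of code of your own. Each camera call takes 0.05 s, during which the arm holds its last target. There are 200 camera calls.

## Working session

There is one attempt and no reset: what is moved stays moved. The work goes in short steps, Python scripts to look and compute and a tool call to move; the robot and the scene stay as the last step left them, time stands still between calls to the robot, and variables do not carry over. Pictures are saved under pics/ and viewed, at most 10 in all, crops included, and the job is handed in when it is done.

Besides the shell and the picture viewer there is one more tool, called after "Emit:" as name(argument=value, ...) on one line, values as JSON. move_arm: Moves the arm, as the interface text tells. Its arguments: {"type":"object","properties":{"plan":{"type":"array"},"squeeze":{"type":"number"}},"required":["plan"]}

```bash
mkdir -p pics
cat > h.py <<'E'
import numpy as np, cv2, json
from scipy.spatial.transform import Rotation as Ro
from rig import env
def K(p):
    f=192/np.tan(np.radians(p['fov_y']/2)); return f
def ray(p,px):
    f=K(p); R=np.array(p['R']);t=np.array(p['t'])
    d=R.T@np.array([(px[0]-p['cx'])/f,(px[1]-p['cy'])/f,1.]); return -R.T@t,d/np.linalg.norm(d)
def atz(p,px,z):
    c,d=ray(p,px); return c+d*(z-c[2])/d[2]
def proj(p,X):
    c=np.array(p['R'])@np.array(X)+np.array(p['t']);f=K(p);return np.array([p['cx']+f*c[0]/c[2],p['cy']+f*c[1]/c[2]])
def tri(obs):
    A=np.zeros((3,3));b=np.zeros(3)
    for p,px in obs:
        c,d=ray(p,px);M=np.eye(3)-np.outer(d,d);A+=M;b+=M@c
    return np.linalg.solve(A,b)
def delta(P,Rt):
    "shift(cm) and turn (deg) from current measured pose in tool axes"
    s=env.observe();R=np.array(s['tool_rot']);sh=R.T@(np.array(P)-s['position'])*100
    return np.round(Ro.from_matrix(R.T@np.array(Rt)).as_rotvec(degrees=True),2),np.round(sh,2)
def save(p,n): cv2.imwrite('pics/'+n,p['color'][:,:,::-1])
E
python3 - <<'E'
from h import *
s=env.observe();print(s['time_s'],np.round(s['position'],4),np.round(s['tool_rot'],3),s['grip_width'])
ps={n:env.get_image(n) for n in('scene','top')}
cv2.imwrite('pics/a.png',np.vstack([ps[n]['color'] for n in ps])[:,:,::-1])
for t in['weight_large','weight_small','pad_top','cap_top','bar_mid','pan_top']:
    for n,p in ps.items():
        print(t,n,[(np.round(r['pixel'],1).tolist(),round(r['conf'],2)) for r in env.tip_of(t,p)][:4])
for n,p in ps.items(): print(n,p['fov_y'],p['cx'],p['cy'],np.round(ray(p,(p['cx'],p['cy'])),3).tolist())
E
```

```text
0.0 [ 0.2266 -0.5008  0.2307] [[ 0.911  0.412 -0.   ]
 [ 0.412 -0.911  0.002]
 [ 0.    -0.002 -1.   ]] 0.08545288652231703
weight_large scene [([159.2, 268.2], 0.73), ([128.3, 250.0], 0.69), ([167.4, 291.3], 0.62)]
weight_large top [([356.2, 219.2], 0.65), ([381.9, 256.7], 0.5)]
weight_small scene [([167.0, 289.1], 0.52)]
weight_small top [([361.0, 192.5], 0.62)]
pad_top scene [([266.6, 219.0], 0.9)]
pad_top top [([249.4, 232.6], 0.72)]
cap_top scene [([276.1, 192.7], 0.71)]
cap_top top [([265.8, 170.3], 0.47)]
bar_mid scene [([276.8, 160.5], 0.8)]
bar_mid top [([262.8, 157.0], 0.96)]
pan_top scene [([360.8, 179.6], 0.57)]
pan_top top [([151.4, 203.0], 0.56)]
scene 45.5065099596404 259.12254371638585 188.15400981474488 [[1.354, -0.449, 0.941], [-0.697, 0.349, -0.627]]
top 50.5806206857374 256.8765234852401 193.50376629428604 [[0.327, -0.022, 1.284], [0.188, 0.016, -0.982]]
```

```bash
python3 -c "
import cv2;a=cv2.imread('pics/a.png');print(a.shape);cv2.imwrite('pics/b.png',cv2.hconcat([cv2.resize(a[:384],(400,300)),cv2.resize(a[384:],(400,300))]) if 0 else cv2.resize(a,(400,600)))
cv2.imwrite('pics/b.png',cv2.resize(a,(400,600)))"
```

```text
(768, 512, 3)
```

```bash
python3 -c "
import cv2;a=cv2.imread('pics/a.png');
c=cv2.resize(a[220:340,80:240],(480,360)); d=cv2.resize(a[384+100:384+320,110:430],(620,426));
cv2.imwrite('pics/top.png',cv2.resize(a[384+100:384+320,110:430],(800,550)));cv2.imwrite('pics/sc.png',cv2.resize(a[100:340,80:400],(800,600)))"
```

```text
(no output)
```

View pics/top.png

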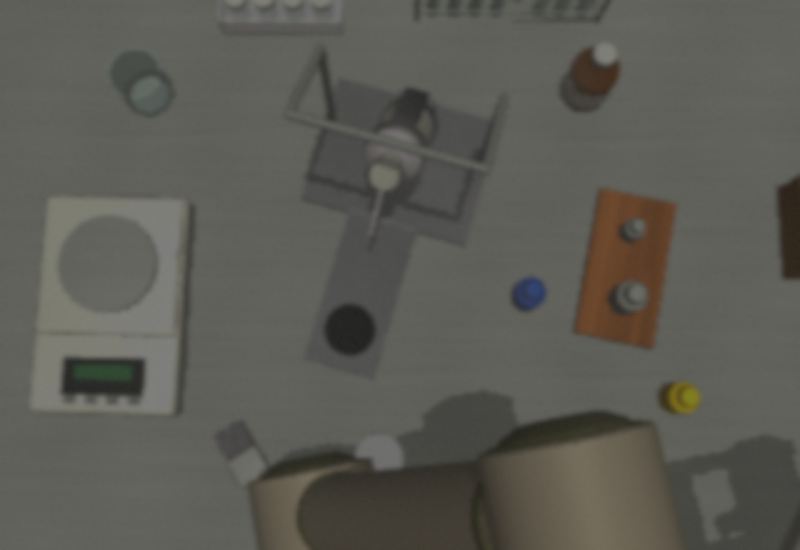

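View pics/sc.png

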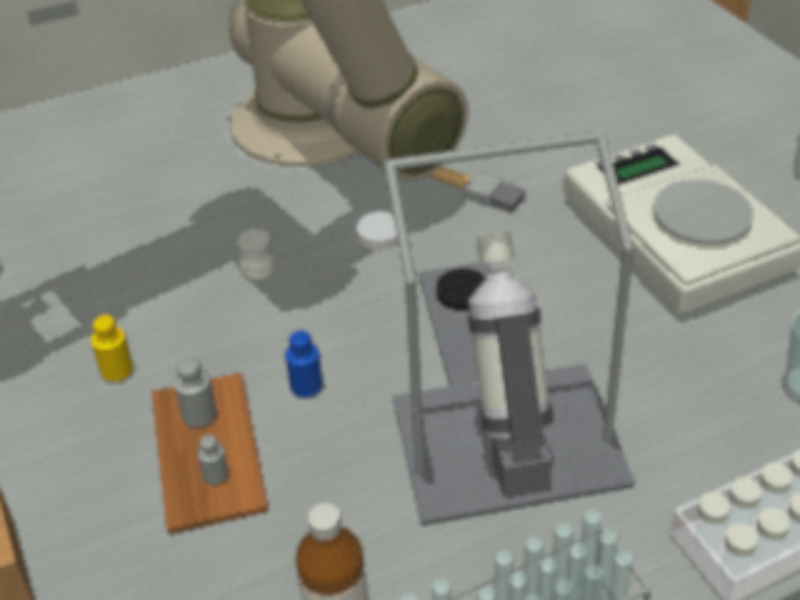

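The top view shows the large weight at about (362,219), the small one at (364,192), the pad at (250,232), the cap at (264,170), the bar middle at (265,156) and the pan at (152,204). The scene view agrees with the networks' (159,268) for the large weight. The blue and yellow ones are look-alikes.

Run:
```python
from h import *
ps={n:env.get_image(n) for n in('scene','top')}
px=dict(large=((159.2,268.2),(356.2,219.2),.012),small=((167,289.1),(361,192.5),.012),pad=((266.6,219),(249.4,232.6),.02),cap=((276.1,192.7),(265.8,170.3),.22),bar=((276.8,160.5),(262.8,157),.325),pan=((360.8,179.6),(151.4,203),.076))
for k,(a,b,z) in px.items():
    print(k,'tri',np.round(tri([(ps['scene'],a),(ps['top'],b)]),4),'scene',np.round(atz(ps['scene'],a,z),4)[:2],'top',np.round(atz(ps['top'],b,z),4)[:2])
```

```text
large tri [ 0.4922 -0.3188  0.0051] scene [ 0.497  -0.3227] top [ 0.4922 -0.314 ]
small tri [ 0.5774 -0.329   0.0169] scene [ 0.5741 -0.3267] top [ 0.5778 -0.3319]
pad tri [ 0.4486  0.0245 -0.0019] scene [0.4709 0.0168] top [0.445  0.0204]
cap tri [ 0.5947 -0.0248  0.2259] scene [ 0.5894 -0.0183] top [ 0.5948 -0.0275]
bar tri [ 0.6006 -0.0211  0.326 ] scene [ 0.5988 -0.0224] top [ 0.6018 -0.0193]
pan tri [0.5224 0.3115 0.0931] scene [0.5055 0.3263] top [0.5255 0.3167]
```

```bash
cat >> h.py <<'E'
def down(yaw): # tool x at world yaw deg, z down
    c,s=np.cos(np.radians(yaw)),np.sin(np.radians(yaw)); return np.array([[c,s,0],[s,-c,0],[0,0,-1.]])
E
python3 - <<'E'
from h import *
print(delta([.45,-.318,.23],down(-10)))
E
```

```text
(array([ 0.  ,  0.  , 34.34]), array([27.9 , -7.48,  0.13]))
```

Emit:
move_arm(plan=[[0,0,8,5.6,-1.5,0,1],[0,0,16,11.2,-3.0,0,1],[0,0,24,16.7,-4.5,0,1],[0,0,30,22.3,-6.0,0,1],[0,0,34.3,27.9,-7.5,0.1,1]])

```text
time_s: 1.3
position: [0.4149, -0.3462, 0.231]
tool_rot: [[0.984, -0.178, 0.0], [-0.178, -0.984, -0.0], [0.0, 0.0, -1.0]]
ft_force: [1.3, -0.4, -0.0]
grip_width: 0.0853
gripper_force: 0.0
```

Run:
```python
from h import *
s=env.observe();print(s['time_s'],np.round(s['position'],4),np.round(s['tool_rot'],3))
p=env.get_image('wrist');save(p,'w1.png')
print(np.round(ray(p,(p['cx'],p['cy'])),3).tolist(),p['fov_y'],p['cx'],p['cy'])
for t in['weight_large','weight_small','pad_top']:
    for r in env.tip_of(t,p)[:4]: print(t,np.round(r['pixel'],1),round(r['conf'],2),np.round(atz(p,r['pixel'],.012),4))
```

```text
1.3 [ 0.4149 -0.3462  0.231 ] [[ 0.984 -0.178  0.   ]
 [-0.178 -0.984 -0.   ]
 [ 0.     0.    -1.   ]]
[[0.482, -0.358, 0.373], [-0.26, 0.047, -0.964]] 61.25198837327822 255.73960954965972 196.94585925864712
weight_large [220.4 105. ] 0.86 [ 0.4917 -0.3209  0.012 ]
weight_large [114.5 123.3] 0.7 [ 0.4935 -0.2036  0.012 ]
weight_large [288.  202.2] 0.67 [ 0.3715 -0.3758  0.012 ]
weight_small [208.2  19.9] 0.85 [ 0.5745 -0.3258  0.012 ]
pad_top [209.2  18.8] 0.33 [ 0.5753 -0.327   0.012 ]
```

View pics/w1.png

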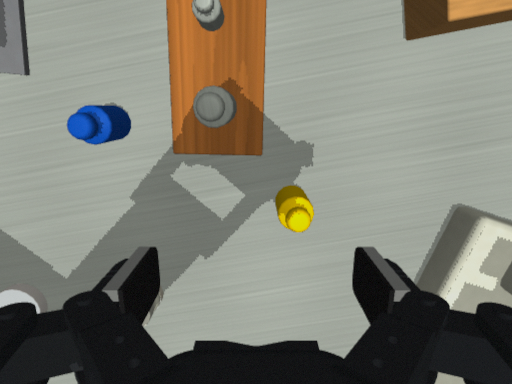

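The wrist view shows the large weight at about (216,107) and the small one at (207,10) on the board. The blue look-alike is at (100,124) and the yellow one at (294,208). The camera sits on the tool's +x side.

Run:
```python
from h import *
print(env.observe()['position'],delta([.492,-.3205,.15],down(-10)))
```

```text
[ 0.41421737 -0.34702132  0.23080653] (array([0.02, 0.01, 0.2 ]), array([ 7.21, -3.94,  8.08]))
```

Emit:
move_arm(plan=[[0,0,0,3.6,-2.0,2.0,1],[0,0,0,7.2,-3.9,5,1],[0,0,0,7.2,-3.9,8,1],[0,0,0,7.2,-3.9,8,1]])

```text
time_s: 1.9
position: [0.4896, -0.3213, 0.1469]
tool_rot: [[0.985, -0.173, -0.006], [-0.173, -0.985, 0.005], [-0.007, -0.004, -1.0]]
ft_force: [-0.3, 0.2, -0.7]
grip_width: 0.0855
gripper_force: 0.0
```

Run:
```python
from h import *
p=env.get_image('wrist');save(p,'w2.png')
s=env.observe();print(s['time_s'],np.round(s['position'],4),s['ft_force'])
for t in['weight_large']:
    for r in env.tip_of(t,p)[:4]: print(t,np.round(r['pixel'],1),round(r['conf'],2),np.round(atz(p,r['pixel'],.012),4))
    for r in env.outline_of(t,p)[:3]: print(r['bbox'],round(r['conf'],2))
print(proj(p,[.492,-.3205,.09]))
```

```text
1.95 [ 0.4901 -0.3223  0.1497] [-0.35499651 -0.51147885  0.19105649]
weight_large [127.9 202.3] 0.94 [ 0.4956 -0.2052  0.012 ]
weight_large [332.5 288. ] 0.85 [ 0.3786 -0.3755  0.012 ]
weight_large [256.5 185.1] 0.7 [ 0.4914 -0.321   0.012 ]
[109.0, 216.1, 79.3, 62.8] 0.86
[255.5, 199.1, 49.0, 65.8] 0.78
[342.0, 312.2, 54.7, 76.4] 0.56
[255.20496596 212.84849808]
```

View pics/w2.png

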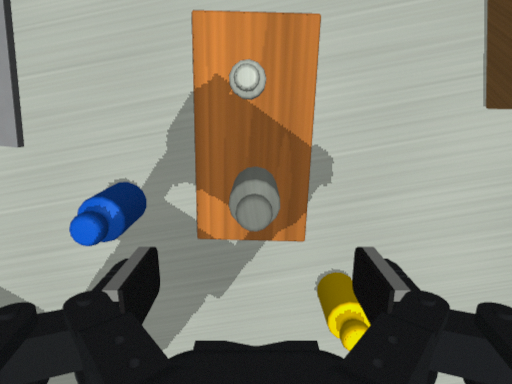

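The large weight's knob is at (255,213), where I predicted it. The blue and yellow weights are clear of the descending fingers.

Emit:
move_arm(plan=[[0,0,0,0.1,-0.1,4,1],[0,0,0,0.1,-0.1,8,1],[0,0,0,0.1,-0.1,10.5,1],[0,0,0,0.1,-0.1,11.9,1],[0,0,0,0.1,-0.1,11.9,1]], squeeze=40)

```text
time_s: 2.55
position: [0.4918, -0.3217, 0.0319]
tool_rot: [[0.985, -0.174, -0.0], [-0.174, -0.985, 0.0], [-0.001, -0.0, -1.0]]
ft_force: [0.0, -0.0, 0.2]
grip_width: 0.0853
gripper_force: 0.0
```

Emit:
move_arm(plan=[[0,0,0,0,0,0,-1],[0,0,0,0,0,0,-1],[0,0,0,0,0,0,-1],[0,0,0,0,0,0,-1],[0,0,0,0,0,0,-1]], squeeze=40)

```text
time_s: 3.05
position: [0.4928, -0.3212, 0.0332]
tool_rot: [[0.985, -0.173, 0.001], [-0.173, -0.985, -0.001], [0.002, 0.001, -1.0]]
ft_force: [-1.8, 1.1, 6.8]
grip_width: 0.0367
gripper_force: 39.7
```

Emit:
move_arm(plan=[[0,0,0,0,0,-2,-1],[0,0,0,0,0,-6,-1],[0,0,0,0,0,-10,-1],[0,0,-5,-1.5,-3.0,-12.5,-1],[0,0,-13,-3.0,-7.0,-12.5,-1]], squeeze=50)

```text
time_s: 3.55
position: [0.4757, -0.2477, 0.16]
tool_rot: [[0.998, 0.055, 0.005], [0.055, -0.998, -0.005], [0.005, 0.005, -1.0]]
ft_force: [0.5, 1.2, -5.5]
grip_width: 0.0367
gripper_force: 51.7
```

Run:
```python
from h import *
s=env.observe();print(s['time_s'],s['ft_force'],s['grip_width'],s['position'],delta([.43,-.055,.155],down(72)))
```

```text
3.55 [ 0.45543147  1.20071438 -5.53183382] 0.03673789542614508 [ 0.4757065  -0.24774923  0.15996808] (array([  0.41,  -0.08, -68.83]), array([ -3.5 , -19.5 ,   0.39]))
```

Emit:
move_arm(plan=[[0,0,-8,-0.7,-4,0,-1],[0,0,-16,-1.4,-8,0,-1],[0,0,-24,-2.1,-12,0,-1],[0,0,-32,-2.8,-16,0,-1],[0,0,-40,-3.5,-19.5,0.3,-1]])

```text
time_s: 4.05
position: [0.4288, -0.0519, 0.1539]
tool_rot: [[0.727, 0.687, -0.0], [0.687, -0.727, 0.0], [0.0, -0.0, -1.0]]
ft_force: [0.7, 0.1, -6.0]
grip_width: 0.0365
gripper_force: 51.6
```

Emit:
move_arm(plan=[[0,0,-8,0,0,0,-1],[0,0,-16,0,0,0,-1],[0,0,-24,0,0,0,-1],[0,0,-28,0,0,0,-1],[0,0,-28,0,0,0,-1]])

```text
time_s: 4.55
position: [0.4294, -0.0536, 0.1537]
tool_rot: [[0.324, 0.946, -0.001], [0.946, -0.324, 0.0], [0.0, -0.001, -1.0]]
ft_force: [0.6, -0.7, -4.7]
grip_width: 0.0365
gripper_force: 51.9
```

Run:
```python
from h import *
p=env.get_image('wrist');save(p,'w3.png')
s=env.observe();print(s['time_s'],np.round(s['position'],4),np.round(s['tool_rot'],3),s['ft_force'])
for t,z in[('weight_large',s['position'][2]-.02),('pad_top',.02),('cap_top',.22)]:
    for r in env.tip_of(t,p)[:4]: print(t,np.round(r['pixel'],1),round(r['conf'],2),np.round(atz(p,r['pixel'],z),4))
for r in env.outline_of('pad_top',p)[:2]: print(r['bbox'],r['conf'])
# dark pad ellipse
```

```text
4.6 [ 0.4295 -0.0537  0.1537] [[ 0.326  0.945 -0.001]
 [ 0.945 -0.326  0.   ]
 [ 0.    -0.001 -1.   ]] [-0.94475263 -0.24881821 -5.41049573]
weight_large [257.6 241.7] 0.79 [ 0.4305 -0.056   0.1337]
weight_large [360.8 292.2] 0.49 [ 0.4757 -0.104   0.1337]
pad_top [249.1  94.5] 0.58 [0.4504 0.0219 0.02  ]
[348.9, 104.4, 325.7, 208.8] 0.68
```

View pics/w3.png

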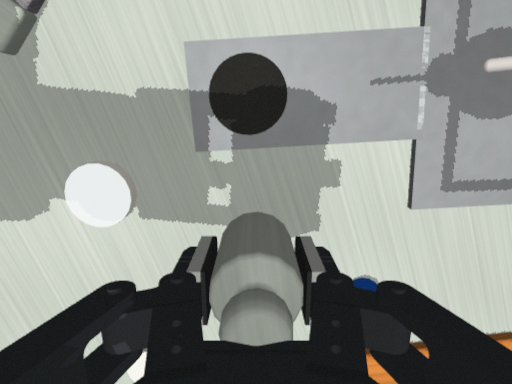

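The black pad is centred at about (248,94), and the held weight hangs upright between the fingers at (257,242). The stand's left and right edges are visible, so I can get its yaw from them.

Run:
```python
from h import *
p=env.get_image('wrist')
print('pad',atz(p,(248,94),.02))
for a,b,z in(((185,42),(430,26),.004),((194,152),(420,139),.004)):
    d=atz(p,b,z)-atz(p,a,z);print(np.degrees(np.arctan2(d[1],d[0])),atz(p,a,.015))
g=p['color'].mean(2)
m=((g<60)&(np.indices(g.shape)[0]<160)).astype(np.uint8)
n,l,st,c=cv2.connectedComponentsWithStats(m)
k=[i for i in range(1,n) if l[94,248]==i]
if k:
    cs,_=cv2.findContours((l==k[0]).astype(np.uint8),0,1);e=cv2.fitEllipse(max(cs,key=len));print(e,atz(p,e[0],.02))
T=atz(p,e[0],.02)+.0017*np.array([.326,.945,0]);T[2]=.05
print(delta(T,down(72)))
```

```text
pad [0.45021623 0.02231998 0.02      ]
-15.606580703023239 [0.41591685 0.07606698 0.015     ]
-15.746897000895766 [ 0.39005171 -0.00741342  0.015     ]
((246.98748779296875, 93.42208099365234), (76.43000030517578, 80.05611419677734), 174.11119079589844) [0.44958751 0.02301028 0.02      ]
(array([-0.01, -0.  , -1.01]), array([ 8.08, -0.62, 10.38]))
```

Emit:
move_arm(plan=[[0,0,0,4,-0.3,1,-1],[0,0,0,8.05,-0.6,3,-1],[0,0,0,8.05,-0.6,7,-1],[0,0,0,8.05,-0.6,10.3,-1],[0,0,0,8.05,-0.6,10.3,-1]])

```text
time_s: 5.35
position: [0.4483, 0.0249, 0.048]
tool_rot: [[0.325, 0.946, -0.007], [0.946, -0.325, 0.002], [-0.001, -0.008, -1.0]]
ft_force: [0.9, -0.5, -4.8]
grip_width: 0.0365
gripper_force: 52.8
```

Emit:
move_arm(plan=[[0,0,0,0,0,0.3,-1],[0,0,0,0,0,0.5,-1],[0,0,0,0,0,0.7,-1],[0,0,0,0,0,0.7,-1]])

```text
time_s: 5.75
position: [0.4506, 0.024, 0.0445]
tool_rot: [[0.325, 0.946, 0.001], [0.946, -0.325, -0.0], [0.0, 0.001, -1.0]]
ft_force: [0.2, 0.4, -5.6]
grip_width: 0.0364
gripper_force: 52.9
```

Emit:
move_arm(plan=[[0,0,0,0,0,0.1,-1],[0,0,0,0,0,0.2,-1],[0,0,0,0,0,0.25,-1],[0,0,0,0,0,0.25,-1]])

```text
time_s: 6.15
position: [0.4503, 0.0242, 0.0413]
tool_rot: [[0.325, 0.946, 0.0], [0.946, -0.325, 0.0], [0.0, 0.0, -1.0]]
ft_force: [0.3, -1.2, -6.1]
grip_width: 0.0366
gripper_force: 53.1
```

Emit:
move_arm(plan=[[0,0,0,0,0,0.1,-1],[0,0,0,0,0,0.1,-1],[0,0,0,0,0,0.2,-1],[0,0,0,0,0,0.2,-1]])

```text
time_s: 6.55
position: [0.4503, 0.0242, 0.0411]
tool_rot: [[0.325, 0.946, 0.001], [0.946, -0.325, -0.001], [-0.0, 0.002, -1.0]]
ft_force: [-8.3, 1.0, 23.5]
grip_width: 0.0362
gripper_force: 55.8
```

Emit:
move_arm(plan=[[0,0,0,0,0,-0.15,-1],[0,0,0,0,0,-0.15,0.2],[0,0,0,0,0,-0.15,1],[0,0,0,0,0,-0.15,1],[0,0,0,0,0,-0.15,1]])

```text
time_s: 7.05
position: [0.4504, 0.0242, 0.0407]
tool_rot: [[0.325, 0.946, 0.0], [0.946, -0.325, 0.0], [0.0, 0.0, -1.0]]
ft_force: [0.4, 0.3, -0.0]
grip_width: 0.0851
gripper_force: 0.0
```

Emit:
move_arm(plan=[[0,0,0,0,0,-3,1],[0,0,0,0,0,-7,1],[0,0,0,0,0,-11,1],[0,0,0,-4,0,-14,1],[0,0,0,-7,0,-15,1]])

```text
time_s: 7.55
position: [0.428, -0.043, 0.1936]
tool_rot: [[0.323, 0.946, 0.005], [0.946, -0.323, -0.002], [-0.0, 0.005, -1.0]]
ft_force: [0.6, -0.3, -0.6]
grip_width: 0.0853
gripper_force: 0.0
```

Run:
```python
from h import *
p=env.get_image('wrist');sc=env.get_image('scene');tp=env.get_image('top')
s=env.observe();print(s['time_s'],np.round(s['position'],4),s['q'])
cv2.imwrite('pics/c.png',np.hstack([p['color'][:,:400],sc['color'][60:444,150:550]])[:,:,::-1][:,:800])
for n,pp in (('w',p),('s',sc),('t',tp)):
  for t,z in[('weight_large',.02),('cap_top',.22),('bar_mid',.325)]:
    for r in env.tip_of(t,pp)[:3]: print(n,t,np.round(r['pixel'],1),round(r['conf'],2),np.round(atz(pp,r['pixel'],z),4))
```

```text
7.7 [ 0.4275 -0.043   0.1914] [-2.16187880e+01  1.19546274e+01  9.61073598e+01  3.00629552e-03
  7.18509773e+01 -2.50598274e+00]Traceback (most recent call last):
  File "<stdin>", line 4, in <module>
    return _nx.concatenate(arrs, 1, dtype=dtype, casting=casting)
           ~~~~~~~~~~~~~~~^^^^^^^^^^^^^^^^^^^^^^^^^^^^^^^^^^^^^^^
ValueError: all the input array dimensions except for the concatenation axis must match exactly, but along dimension 0, the array at index 0 has size 384 and the array at index 1 has size 324
```

Run:
```python
from h import *
p=env.get_image('wrist');sc=env.get_image('scene');tp=env.get_image('top')
cv2.imwrite('pics/c.png',np.hstack([p['color'][:,100:500],cv2.resize(sc['color'][140:260,200:325],(400,384))])[:,:,::-1])
for n,pp in (('w',p),('s',sc),('t',tp)):
  for t,z in[('weight_large',.02),('cap_top',.22),('bar_mid',.325)]:
    for r in env.tip_of(t,pp)[:3]: print(n,t,np.round(r['pixel'],1),round(r['conf'],2),np.round(atz(pp,r['pixel'],z),4))
```

```text
w weight_large [355.8 282.4] 0.91 [ 0.4935 -0.1868  0.02  ]
w weight_large [259.6 108.8] 0.87 [0.4539 0.0187 0.02  ]
s weight_large [203.6 253. ] 0.9 [ 0.5094 -0.1993  0.02  ]
s weight_large [263.  214.6] 0.85 [0.4486 0.0165 0.02  ]
s weight_large [127.7 248.7] 0.51 [ 0.394  -0.3791  0.02  ]
s cap_top [277.4 192.5] 0.73 [ 0.5902 -0.0151  0.22  ]
s bar_mid [279.7 156.2] 0.78 [ 0.5869 -0.008   0.325 ]
s bar_mid [166.7 287.9] 0.22 [ 0.8344 -0.3674  0.325 ]
s bar_mid [264.4 216.4] 0.17 [ 0.7547 -0.1376  0.325 ]
t weight_large [315.6 218.6] 0.73 [ 0.4915 -0.1858  0.02  ]
t cap_top [263.9 170.3] 0.73 [ 0.5948 -0.0224  0.22  ]
t cap_top [266.3 156.8] 0.34 [ 0.6325 -0.0285  0.22  ]
t bar_mid [262.4 158.9] 0.92 [ 0.597  -0.0184  0.325 ]
t bar_mid [151.9 203.5] 0.41 [0.4833 0.2456 0.325 ]
```

View pics/c.png

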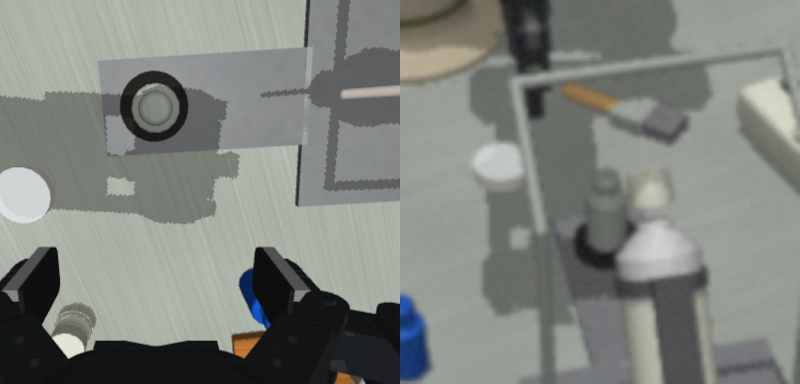

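The weight stands upright in the middle of the pad; in the left half its outline is at (155,107) and the pad's centre at (154,106). The cap top is at about (277,193) in the scene picture and (264,170) from above.

```bash
cat >> h.py <<'E'
pad=np.array([.450,.0227,.02]);a=np.radians(-15.7)
u=np.array([np.cos(a),np.sin(a),0]);v=np.array([-np.sin(a),np.cos(a),0]);zz=np.array([0,0,1.])
t35=np.radians(35);n=-np.sin(t35)*u+np.cos(t35)*zz
xp=-(np.cos(t35)*u+np.sin(t35)*zz)
Rp=np.column_stack([xp,v,-n])
E
python3 - <<'E'
from h import *
p=env.get_image('wrist');X=atz(p,(440,95),.161)-pad;print('nozzle',X@u,X@v)
sc=env.get_image('scene');tp=env.get_image('top')
C=tri([(sc,(277.4,192.5)),(tp,(263.9,170.3))]);print('cap',C,(C-pad)@u,(C-pad)@v)
A=pad+.05*u;A[2]=.34
print(delta(A,down(164.3)),np.linalg.det(Rp))
E
```

```text
nozzle 0.09411693598847629 0.0004168213454580429
cap [ 0.59459833 -0.02028009  0.22481533] 0.1508340521174721 -0.002248209489138427
(array([ -0.  ,  -0.  , -93.26]), array([  7.13,   5.02, -14.92])) 1.0
```

Emit:
move_arm(plan=[[0,0,-8,0,0,-3.5,0],[0,0,-16,1.5,1,-7,-1],[0,0,-24,3,2.5,-10.5,-1],[0,0,-32,5,4,-13,-1],[0,0,-40,7.1,5,-14.9,-1]])

```text
time_s: 8.95
position: [0.4989, 0.0093, 0.3416]
tool_rot: [[-0.364, 0.931, 0.002], [0.931, 0.364, -0.001], [-0.001, 0.002, -1.0]]
ft_force: [-0.2, -1.5, -0.3]
grip_width: 0.0124
gripper_force: 0.0
```

Emit:
move_arm(plan=[[0,0,-8.5,0,0,0,-1],[0,0,-17,0,0,0,-1],[0,0,-25.5,0,0,0,-1],[0,0,-34,0,0,0,-1],[0,0,-42.5,0,0,0,-1]])

```text
time_s: 9.45
position: [0.4978, 0.009, 0.3397]
tool_rot: [[-0.898, 0.44, -0.0], [0.44, 0.898, 0.0], [0.0, -0.0, -1.0]]
ft_force: [0.3, -0.3, -0.2]
grip_width: 0.0
gripper_force: 0.0
```

Run:
```python
from h import *
A=pad+.05*u;A[2]=.34;s=env.observe()
print(s['time_s'],np.round(s['position'],4),np.round(s['q'],1),delta(A,Rp))
```

```text
9.45 [0.4978 0.009  0.3397] [-12.6  13.2  69.2  -0.   97.6 -76.5] (array([ -3.18, -34.92, -10.08]), array([-0.02,  0.03, -0.03]))
```

Emit:
move_arm(plan=[[-0.7,-7,-2,0,0,0,-1],[-1.4,-14,-4,0,0,0,-1],[-2.1,-21,-6,0,0,0,-1],[-2.8,-28,-8,0,0,0,-1],[-3.2,-34.9,-10.1,0,0,0,-1]])

```text
time_s: 9.95
position: [0.4976, 0.0091, 0.3404]
tool_rot: [[-0.784, 0.275, 0.556], [0.224, 0.962, -0.159], [-0.578, -0.0, -0.816]]
ft_force: [0.0, 0.3, 0.1]
grip_width: 0.0
gripper_force: 0.0
```

Run:
```python
from h import *
p=env.get_image('wrist');s=env.observe();print(s['time_s'],np.round(s['position'],4),np.round(s['q'],1))
C=pad+.150*u-.001*v;C[2]=.221
print('pred cap',proj(p,C),'edge up/side',proj(p,C+.017*xp),proj(p,C+.017*v),'bar',proj(p,C+[0,0,.105]))
for t in('cap_top','bar_mid'):
  for r in env.tip_of(t,p)[:2]: print(t,np.round(r['pixel'],1),round(r['conf'],2),np.round(atz(p,r['pixel'],.221),4))
save(p,'w5.png')
print('to 6cm off',delta(C+.06*n,Rp))
print('to cap',delta(C,Rp))
```

```text
10.0 [0.4955 0.0099 0.3385] [-11.1  -1.1  93.7  -3.5  52.1 -84. ]
pred cap [254.63053012 194.34756522] edge up/side [254.54726641 176.81134908] [272.5388747 194.2937176] bar [254.39392786 302.82393938]
cap_top [253.3 195.7] 0.66 [ 0.5957 -0.0206  0.221 ]
cap_top [ 52.9 118.1] 0.24 [ 0.4685 -0.1377  0.221 ]
to 6cm off (array([-0.18, -0.14, -0.31]), array([-1.52, -0.03,  9.52]))
to cap (array([-0.18, -0.14, -0.31]), array([-1.53, -0.02, 15.52]))
```

View pics/w5.png

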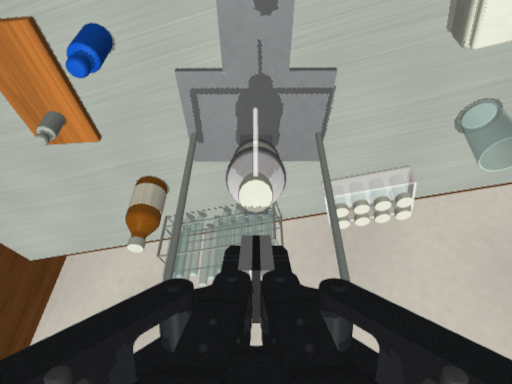

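The cap top is at about (256,194), which matches the predicted (254.6,194). The fingers line up below it and the bar is hidden behind them.

Emit:
move_arm(plan=[[0,0,0,-1.5,0,3,-1],[0,0,0,-1.5,0,7,-1],[0,0,0,-1.5,0,11,-1],[0,0,0,-1.5,0,14,-1],[0,0,0,-1.5,0,14,-1]])

```text
time_s: 10.6
position: [0.5879, -0.0175, 0.2298]
tool_rot: [[-0.791, 0.278, 0.544], [0.229, 0.961, -0.157], [-0.567, 0.0, -0.824]]
ft_force: [-0.3, 0.3, 0.2]
grip_width: 0.0005
gripper_force: 0.0
```

Run:
```python
from h import *
s=env.observe();print(s['time_s'],np.round(s['position'],4),s['ft_force'])
C=pad+.150*u-.001*v;C[2]=.221
print('to cap',delta(C,Rp))
```

```text
10.6 [ 0.5879 -0.0175  0.2298] [-0.32321719  0.29522731  0.16012916]
to cap (array([-0.24, -0.49, -0.36]), array([-0.03,  0.04,  1.09]))
```

Emit:
move_arm(plan=[[0,0,0,0,0,0.6,-1],[0,0,0,0,0,1.0,-1],[0,0,0,0,0,1.4,-1],[0,0,0,0,0,1.7,-1],[0,0,0,0,0,1.7,-1]])

```text
time_s: 11.1
position: [0.5966, -0.0192, 0.2206]
tool_rot: [[-0.786, 0.276, 0.553], [0.226, 0.961, -0.158], [-0.575, 0.001, -0.818]]
ft_force: [-1.3, 0.3, 3.4]
grip_width: 0.0001
gripper_force: 1.5
```

Emit:
move_arm(plan=[[0,0,0,0,0,0.3,-1],[0,0,0,0,0,0.6,-1],[0,0,0,0,0,0.7,-1],[0,0,0,0,0,0.7,-1]])

```text
time_s: 11.5
position: [0.6005, -0.0204, 0.2148]
tool_rot: [[-0.786, 0.276, 0.553], [0.226, 0.961, -0.158], [-0.575, 0.0, -0.818]]
ft_force: [-1.3, 2.5, 6.7]
grip_width: 0.0001
gripper_force: 2.9
```

Emit:
move_arm(plan=[[0,0,0,0,0,0.1,-1],[0,0,0,0,0,0.15,-1],[0,0,0,0,0,0.2,-1],[0,0,0,0,0,0.2,-1]])

```text
time_s: 11.9
position: [0.6009, -0.0204, 0.2146]
tool_rot: [[-0.786, 0.276, 0.554], [0.225, 0.961, -0.159], [-0.576, 0.0, -0.818]]
ft_force: [-15.9, 3.9, 19.8]
grip_width: 0.0001
gripper_force: 12.9
```

It's on the hard stop (about 25 N). Retreating along the axis.

Emit:
move_arm(plan=[[0,0,0,0,0,-1.5,-1],[0,0,0,0,0,-5,-1],[0,0,0,0,0,-9,-1],[0,0,0,0.5,0,-13,-1],[0,0,0,1.5,0,-16,-1]])

```text
time_s: 12.4
position: [0.5002, 0.0082, 0.3366]
tool_rot: [[-0.787, 0.276, 0.552], [0.226, 0.961, -0.158], [-0.575, 0.0, -0.818]]
ft_force: [0.9, -0.2, -0.2]
grip_width: 0.0001
gripper_force: 0.0
```

Run:
```python
from h import *
p=env.get_image('wrist');s=env.observe();print(s['time_s'],np.round(s['position'],4),np.round(s['q'],1))
C=pad+.150*u-.001*v;C[2]=.221
print('cap up pred',proj(p,C),[(np.round(r['pixel'],1),round(r['conf'],2)) for r in env.tip_of('cap_top',p)[:1]])
tp=env.get_image('top')
for t in('weight_large','pan_top'):
  print(t,[(np.round(r['pixel'],1),round(r['conf'],2),np.round(atz(tp,r['pixel'],.02 if t[0]=='w' else .076),3)) for r in env.tip_of(t,tp)[:4]])
A=pad-.0*u;A[2]=.2
print(delta(A-.06*(-u),down(164.3)),delta(A-.07*v,down(74.3)))
```

```text
12.45 [0.4981 0.0093 0.3394] [-11.1  -0.8  93.2  -3.5  52.5 -83.9]
cap up pred [254.85736641 196.38420537] [(array([253.3, 196.5]), 0.64)]
weight_large [(array([380. , 257.3]), 0.52, array([ 0.375, -0.381,  0.02 ])), (array([317.6, 218.6]), 0.49, array([ 0.492, -0.192,  0.02 ]))]
pan_top [(array([151.1, 202.2]), 0.6, array([0.528, 0.318, 0.076])), (array([248.4, 233. ]), 0.53, array([0.439, 0.021, 0.076]))]
(array([-0.1 , 34.9 , -0.33]), array([ 7.11,  0.04, 11.35])) (array([27.23, 27.39, 86.63]), array([12.  , -6.99,  7.94]))
```

Emit:
move_arm(plan=[[0,7,0,3,0,0,0.5],[0,14,0,6,0,1.5,1],[0,21,0,9,0,3.5,1],[0,28,0,11,0,5.5,1],[-0.1,34.9,-0.3,11,0,6.9,1]])

```text
time_s: 13.15
position: [0.451, 0.0223, 0.212]
tool_rot: [[-0.963, 0.271, -0.009], [0.271, 0.963, 0.003], [0.01, 0.0, -1.0]]
ft_force: [0.0, 0.1, 0.6]
grip_width: 0.0718
gripper_force: 0.0
```

Run:
```python
from h import *
p=env.get_image('wrist');save(p,'w6.png')
s=env.observe();print(s['time_s'],np.round(s['position'],4),np.round(s['tool_rot'],3))
for t,z in[('weight_large',.02),('pad_top',.02)]:
    for r in env.tip_of(t,p)[:3]: print(t,np.round(r['pixel'],1),round(r['conf'],2),np.round(atz(p,r['pixel'],z),4))
W=np.array([.450,.0227,0]);print('pred knob',proj(p,W+[0,0,.098]),proj(p,W+[0,0,.02]))
W[2]=.15;print(delta(W,down(164.3)))
```

```text
13.2 [0.4543 0.0208 0.2107] [[-0.962  0.272 -0.014]
 [ 0.272  0.962  0.004]
 [ 0.015  0.    -1.   ]]
weight_large [255.7 173. ] 0.95 [0.4493 0.0236 0.02  ]
weight_large [ 84.5 254.2] 0.92 [ 0.4862 -0.1861  0.02  ]
pad_top [256.7 174.3] 0.61 [0.4509 0.0243 0.02  ]
pred knob [254.9170637  191.78083734] [255.03725359 173.87097719]
(array([ 0.  , -0.16, -0.08]), array([0.37, 0.03, 6.28]))
```

View pics/w6.png

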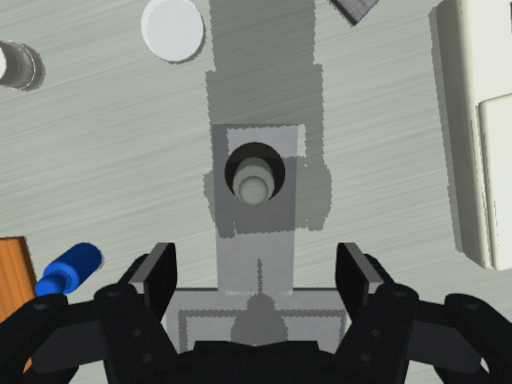

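The weight is still upright on the pad, with its knob at (254,190) where I predicted it. Now I regrasp it.

Emit:
move_arm(plan=[[0,0,0,0.3,0,4,1],[0,0,0,0.3,0,8,1],[0,0,0,0.3,0,12,1],[0,0,0,0.3,0,15,1],[0,0,0,0.3,0,15,1]])

```text
time_s: 13.8
position: [0.4479, 0.0232, 0.0626]
tool_rot: [[-0.963, 0.271, -0.004], [0.271, 0.963, 0.001], [0.004, -0.0, -1.0]]
ft_force: [-0.7, 0.0, -0.0]
grip_width: 0.0854
gripper_force: 0.0
```

Run:
```python
from h import *
s=env.observe();print(s['time_s'],np.round(s['position'],4),s['ft_force'])
print(delta([.450,.0232,.041],down(164.3)))
```

```text
13.8 [0.4479 0.0232 0.0626] [-0.65775634  0.01884013 -0.04947725]
(array([-0.01, -0.25, -0.03]), array([-0.21,  0.06,  2.16]))
```

Emit:
move_arm(plan=[[0,0,0,-0.2,0,1.2,1],[0,0,0,-0.2,0,2.1,1],[0,0,0,-0.2,0,2.1,1],[0,0,0,-0.2,0,2.1,0],[0,0,0,-0.2,0,2.1,-1]], squeeze=50)

```text
time_s: 14.3
position: [0.4523, 0.0222, 0.045]
tool_rot: [[-0.963, 0.271, 0.003], [0.271, 0.963, -0.0], [-0.003, 0.0, -1.0]]
ft_force: [0.0, 0.4, 0.4]
grip_width: 0.059
gripper_force: 0.0
```

Emit:
move_arm(plan=[[0,0,0,0,0,0,-1],[0,0,0,0,0,0,-1],[0,0,0,0,0,0,-1]])

```text
time_s: 14.6
position: [0.4522, 0.0221, 0.045]
tool_rot: [[-0.963, 0.271, 0.003], [0.271, 0.963, -0.001], [-0.003, 0.0, -1.0]]
ft_force: [-1.2, -1.5, 7.9]
grip_width: 0.0361
gripper_force: 49.4
```

Emit:
move_arm(plan=[[0,0,0,0,0,-2,-1],[0,0,0,0,0,-6,-1],[0,0,0,0,0,-10,-1],[0,0,0,0,0,-14,-1],[0,0,0,0,3,-17,-1]])

```text
time_s: 15.1
position: [0.4594, 0.0498, 0.2164]
tool_rot: [[-0.962, 0.274, 0.002], [0.274, 0.962, -0.001], [-0.003, -0.0, -1.0]]
ft_force: [1.3, -0.0, -5.1]
grip_width: 0.0363
gripper_force: 52.3
```

Emit:
move_arm(plan=[[0,0,0,0,4,0,-1],[0,0,0,0,8.5,0,-1],[0,0,0,0,13,0,-1],[0,0,0,0,17.5,0,-1],[0,0,0,-1,22,0,-1]])

```text
time_s: 15.6
position: [0.528, 0.2623, 0.2138]
tool_rot: [[-0.963, 0.27, -0.001], [0.27, 0.963, -0.001], [0.0, -0.001, -1.0]]
ft_force: [1.3, -0.1, -4.8]
grip_width: 0.0361
gripper_force: 52.3
```

Emit:
move_arm(plan=[[0,0,0,-1.5,3,0,-1],[0,0,0,-3.5,5,0,-1],[0,0,0,-3.8,5.2,0,-1],[0,0,0,-3.8,5.2,0,-1]])

```text
time_s: 16.0
position: [0.5794, 0.2999, 0.2129]
tool_rot: [[-0.963, 0.271, -0.001], [0.271, 0.963, -0.001], [0.001, -0.001, -1.0]]
ft_force: [-0.5, -0.8, -5.2]
grip_width: 0.0362
gripper_force: 52.5
```

Run:
```python
from h import *
p=env.get_image('wrist');save(p,'w7.png')
s=env.observe();print(s['time_s'],np.round(s['position'],4),np.round(s['tool_rot'],3),s['ft_force'],s['grip_width'])
for t,z in[('weight_large',s['position'][2]-.025),('pan_top',.076)]:
    for r in env.tip_of(t,p)[:3]: print(t,np.round(r['pixel'],1),round(r['conf'],2),np.round(atz(p,r['pixel'],z),4))
for r in env.outline_of('pan_top',p)[:2]: print(r['bbox'],r['conf'])
```

```text
16.05 [0.579  0.2996 0.2135] [[-0.963  0.271 -0.001]
 [ 0.271  0.963 -0.001]
 [ 0.    -0.001 -1.   ]] [-0.2289735   0.10483071 -5.64821566] 0.03624295975814426
weight_large [258.1 228.5] 0.65 [0.5777 0.3024 0.1885]
pan_top [254.8 110. ] 0.61 [0.5173 0.3171 0.076 ]
[241.2, 112.5, 250.0, 225.1] 0.77
```

View pics/w7.png

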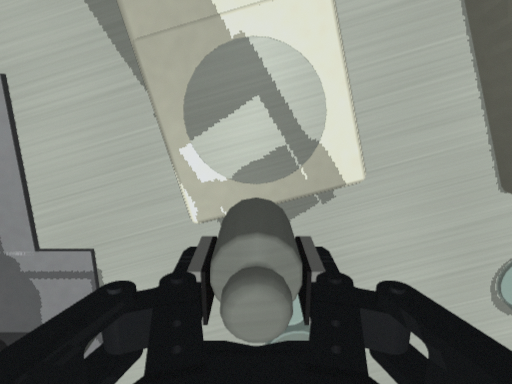

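The pan spans columns 183–327 and rows 36–184, so its centre is (255,110), in agreement with the network. The weight hangs upright in the grip.

Emit:
move_arm(plan=[[0,0,0,3,-0.1,0.5,-1],[0,0,0,6.2,-0.1,2.5,-1],[0,0,0,6.2,-0.1,6.5,-1],[0,0,0,6.2,-0.1,9.5,-1],[0,0,0,6.2,-0.1,10.0,-1]])

```text
time_s: 16.7
position: [0.5178, 0.3148, 0.1115]
tool_rot: [[-0.963, 0.271, -0.004], [0.271, 0.963, -0.002], [0.004, -0.003, -1.0]]
ft_force: [-0.6, 0.5, -5.2]
grip_width: 0.0361
gripper_force: 52.3
```

Emit:
move_arm(plan=[[0,0,0,0,0,0.2,-1],[0,0,0,0,0,0.4,-1],[0,0,0,0,0,0.6,-1],[0,0,0,0,0,0.6,-1]])

```text
time_s: 17.1
position: [0.5202, 0.3158, 0.1092]
tool_rot: [[-0.963, 0.271, 0.003], [0.271, 0.963, 0.0], [-0.003, 0.001, -1.0]]
ft_force: [-0.5, 0.3, -4.5]
grip_width: 0.0363
gripper_force: 52.5
```

Emit:
move_arm(plan=[[0,0,0,0,0,0.2,-1],[0,0,0,0,0,0.4,-1],[0,0,0,0,0,0.55,-1],[0,0,0,0,0,0.55,-1]])

```text
time_s: 17.5
position: [0.5198, 0.3157, 0.1026]
tool_rot: [[-0.963, 0.271, 0.001], [0.271, 0.963, -0.0], [-0.001, 0.0, -1.0]]
ft_force: [-0.0, 0.2, -5.0]
grip_width: 0.0362
gripper_force: 52.5
```

Emit:
move_arm(plan=[[0,0,0,0,0,0.1,-1],[0,0,0,0,0,0.1,-1]])

```text
time_s: 17.7
position: [0.5199, 0.3158, 0.1018]
tool_rot: [[-0.963, 0.271, 0.002], [0.271, 0.963, -0.0], [-0.002, 0.0, -1.0]]
ft_force: [-0.2, 0.5, -5.1]
grip_width: 0.0363
gripper_force: 52.5
```

Emit:
move_arm(plan=[[0,0,0,0,0,0.1,-1],[0,0,0,0,0,0.1,-1],[0,0,0,0,0,0.1,-1]])

```text
time_s: 18.0
position: [0.52, 0.3158, 0.1012]
tool_rot: [[-0.963, 0.271, 0.002], [0.271, 0.963, 0.0], [-0.002, 0.001, -1.0]]
ft_force: [-0.1, 0.3, -2.1]
grip_width: 0.0364
gripper_force: 52.7
```

Emit:
move_arm(plan=[[0,0,0,0,0,0.05,-1],[0,0,0,0,0,0.05,-1]])

```text
time_s: 18.2
position: [0.5201, 0.3158, 0.1011]
tool_rot: [[-0.963, 0.271, 0.003], [0.271, 0.963, 0.0], [-0.003, 0.001, -1.0]]
ft_force: [-2.8, -2.2, 4.4]
grip_width: 0.0361
gripper_force: 53.4
```

The weight is on the pan, so I release it and lift away.

Emit:
move_arm(plan=[[0,0,0,0,0,0,-0.1],[0,0,0,0,0,0,0.3],[0,0,0,0,0,0,1],[0,0,0,0,0,0,1],[0,0,0,0,0,0,1]])

```text
time_s: 18.7
position: [0.52, 0.3158, 0.1003]
tool_rot: [[-0.963, 0.271, 0.002], [0.271, 0.963, -0.0], [-0.002, 0.0, -1.0]]
ft_force: [0.2, 0.5, -0.1]
grip_width: 0.0853
gripper_force: 0.0
```

Emit:
move_arm(plan=[[0,0,0,0,0,-2,1],[0,0,0,0,0,-6,1],[0,0,0,0,0,-10,1],[0,0,0,0,0,-13,1],[0,0,0,0,0,-13,1]])

```text
time_s: 19.2
position: [0.521, 0.3163, 0.2351]
tool_rot: [[-0.963, 0.271, 0.01], [0.271, 0.963, 0.003], [-0.009, 0.005, -1.0]]
ft_force: [-0.3, -0.0, 0.2]
grip_width: 0.0854
gripper_force: 0.0
```

Run:
```python
from h import *
p=env.get_image('wrist');sc=env.get_image('scene')
cv2.imwrite('pics/w8.png',np.hstack([p['color'][:,100:400],sc['color'][:,112:]])[:,:,::-1])
s=env.observe();print(s['time_s'],np.round(s['position'],4),s['ft_force'],s['qvel'])
for t,z in[('weight_large',.076),('pan_top',.076)]:
    for r in env.tip_of(t,p)[:3]: print(t,np.round(r['pixel'],1),round(r['conf'],2),np.round(atz(p,r['pixel'],z),4))
```

```text
19.3 [0.5196 0.3158 0.2303] [-0.34017714 -0.07996999 -1.28973023] [-0.16906231  1.59089669  1.95116123 -0.07216427 -0.25962199  0.1090523 ]
weight_large [256.6 176. ] 0.95 [0.5194 0.3194 0.076 ]
pan_top [257.9 176.4] 0.35 [0.5201 0.3205 0.076 ]
```

View pics/w8.png

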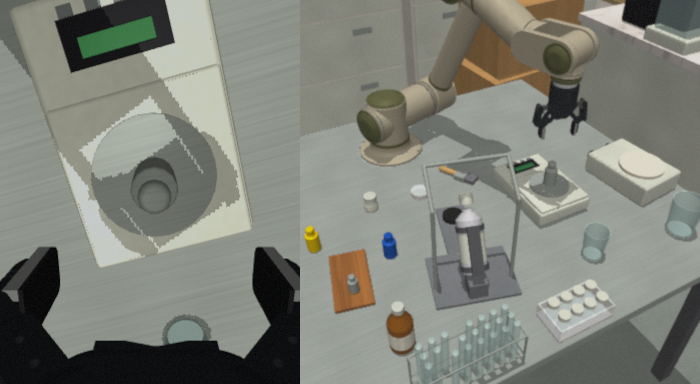

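The weight stands upright at about (155,177) in the left half, and the pan's centre is at (154,175). The smaller weight is still on the board and the arm touches nothing.

```bash
python3 -c "
from rig import env
print(env.close_job())"
```

```text
the job is handed in; nothing more can be done
None
```

The job is handed in at about 19 s on the robot's clock: the large weight stood on the pad, the cap was pressed to its hard stop and sprang back, and the weight now stands upright mid-pan, with the small weight still on the board.

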